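# Slide the top template off the stack onto the leather and weight it down

## Robot

A 6-joint arm with a two-finger parallel gripper is mounted at the origin on the work surface. World frame = base frame: x ahead of the robot, y to its left, z up, the work surface at z = 0. Lengths are in m, angles in degrees, forces in N, time in s.
With the tool pointing down it reaches from about 0.25 to 0.725 m from the base axis. Payload 9.7 kg.
Tool frame: the origin (TCP) lies between the finger pads; the fingertips stand 25 mm ahead of it and the grasp point (between the pads) lies 6 mm ahead of it; z points along the fingers, y is the line along which they close (so a half turn about z gives the same grasp; the last joint's range is limited). The gripper opens to 85 mm and grips with 20 to 120 N. Pads are 22 mm wide; open, the fingers measure 114 mm over their backs; the gripper's body (76 mm by 85 mm) begins 54 mm behind the grasp point. The pads swing forward as they close: fully open they stand 13 mm farther back than shut.
Start: joints at [-67.036, 4.979, 10.078, 95.1, 0, 90], TCP at [0.215, -0.506, 0.256] pointing down, gripper open.
Joint ranges: [-179.16, 179.16], [-48.56, 103.87], [-65.8, 70.77], [-126.05, 130.52], [-82.76, 87.17], [-180, 180]. Speed limits (degrees/s): [127.2, 127.2, 147.25, 180, 180, 180].

## Interface

Orientations are given as [roll, pitch, yaw] about the fixed x, y, z axes, in that order (R = Rz(yaw) Ry(pitch) Rx(roll)).
In Python, from workcell import bot gives the robot as it stands.
- The arm moves only by the shell command python3 drive.py 'ROWS' [FORCE]. ROWS is one flat JSON list of numbers that holds 1 to 5 rows one after another, with no inner brackets; each row has 5 numbers: dx, dy, dz in units of 20 mm, then a turn about the tool's z in units of 2 degrees, then the finger opening in m; each row is the pose to reach, as a shift and turn from the pose commanded when the command began, along the tool's axes at that moment; what a row does not reach only later rows make up. A row lasts 1/12 s, in which the tool goes at most 0.0417 m and 7.16 degrees, less where a joint would pass 70% of its speed; a pose out of reach is approached as far as the arm can. The fingers move at their own pace and stop on an object; FORCE is the grip in N (left out, the last holds). Time passes only in rows, so rows that do not move let the fingers close. It prints the time, the measured TCP pose, the force, the opening and the grip force at its end. Input that does not fit is refused with a message, and nothing moves.
- bot.get_obs(): the state, without advancing time (a new reading comes with each control period).
- bot.camera(name): name is "scene" or "top" or "wrist"; returns the picture (420x560x3 uint8, blue, green, red); there is no depth.
- bot.camera_info(name): a dict with "mtx" (3x3 intrinsics, pixels), "extrinsics" (4x4, takes a point from camera to world coordinates). Camera axes: x right, y down, z forward; pixel columns grow to the right and rows downward; lengths in m; the calibration is good to about 2 mm. A picture is of the moment at which its call begins: read the wrist's pose just before it. camera_info takes no time and is no camera call; for the wrist camera it gives the pose at the moment of the call.
- bot.job_done(): hands the job in; it is judged then, once.
The state is a dict: "time": time; "q": joint angles; "qd": joint speeds; "joint_efforts": joint torques, N m; "ee_pos": TCP position; "tcp_rot": TCP orientation; "wrist_force": force on the tool from outside, world axes, zero at the start; "torque": the same for the moment, N m; "opening": finger opening in m; "grasp_force": force on a finger pad.
Only numpy, scipy, OpenCV 4.12 (cv2) and the standard library are available. Lean on these libraries where they do the work, as an engineer would, in place of code of your own. Each camera call takes 0.05 s, during which the arm holds its last target. There are 200 camera calls.

## Task

Get the teal acrylic template ready for tracing: lift the brass weight off the stack of templates and stand it gently aside, then slide the teal top template flat off the stack, without lifting it, across onto the leather blank taped to the marble slab, and leave it square in the middle of the leather. Then stand both brass weights gently and upright on the teal template, one towards each end, to hold it down. Leave the rest of the stack and everything else on the bench as it is.

Things in the scene. Friction and masses are not known exactly. Their poses are not given: they have to be found in the camera images.
- template: Teal acrylic pattern template, top one of a stack of four: flat plate 64 mm (its x) by 150 mm (its y) by 8 mm, corners rounded 10 mm, about 0.09 kg; a 24 x 7 mm hanging slot near its +y end, fine engraved lines. Origin: centre of the underside, z up. Its underside is 24 mm above the bench on the stack, 22.5 mm on the leather.
- template2: Smoke-grey acrylic template directly under the teal one, 90 x 172 x 8 mm (x, y, z), loose, not fixed to anything. Origin: centre of the underside, 16 mm above the bench. It must stay where it is.
- template3: White acrylic template under that, 100 x 176 x 8 mm, loose. Origin: centre of the underside, 8 mm above the bench. It must stay where it is.
- template4: Smoke-grey acrylic template at the bottom of the stack, 110 x 180 x 8 mm, loose, lying on the bench. Origin: centre of the underside. It must stay where it is.
- slab: White marble tooling slab, 300 x 300 x 20 mm, fixed. Origin: centre of the underside, at bench height, z up. The stack lies 10 to 35 mm off its -y edge, long side about along the slab's y. The leather lies on it nearer that edge; a bare strip of marble 100 mm wide is left between leather and the +y edge, and 92 mm along the -x and +x edges.
- leather (a point): Centre of the upper face of the tan leather blank, 116 mm (slab's x) by 190 mm (slab's y) by 2.5 mm, taped flat onto the slab and fixed, edges parallel to the slab's, 10 mm from the slab's -y edge. The point is 22.5 mm above the bench; its axes are the slab's.
- weight_a: Brass weight, about 0.44 kg, that stands on the teal template on the stack at the start: round foot 46 mm in diameter and 26 mm high, above it an upright round grip 21 mm in diameter from 30 to 62 mm high. Origin: centre of the underside, z up along the grip.
- weight_b: A second brass weight just like it (foot 46 mm in diameter and 26 mm high, grip 21 mm in diameter from 30 to 62 mm high, about 0.44 kg), standing on the bench beside the slab's +y edge. Origin: centre of the underside.
- maul: Bystander: white plastic maul standing upright on its head (62 mm in diameter, 105 mm high) with the brown handle up, 205 mm high in all. Origin: centre of the underside.
- dye: Bystander: brown dye bottle with a white cap, 48 mm in diameter, 85 mm high. Origin: centre of the underside.
- stamp_block: Bystander: wooden block 60 x 140 x 45 mm (x, y, z) with ten steel stamping tools standing in it, 115 mm high in all. Origin: centre of the underside.

How it is judged (in metres and radians):
On the way, in this order (a step that is already met when the one before it is completed fails the run):
1. the weight from the stack stands aside, off the stack, let go (height (world z) of weight_a below 0.0285 m and angle between weight_a's own z axis and vertical below 0.1 rad and contact force between the fingers and weight_a below 0.05 N and linear speed of weight_a below 0.02 m/s), for 0.2 s.
2. the teal template lies flat, square and in the middle of the leather, let go (horizontal distance between template and leather below 0.015 m and angle between the y axis of template and the y axis of slab, either way round below 0.09 rad and z of template in the frame of slab between 0.0195 and 0.0245 m and angle between template's own z axis and vertical below 0.03 rad and contact force between the fingers and template below 0.05 N and linear speed of template below 0.02 m/s), for 0.2 s.
3. one weight stands on the teal template towards one end, let go (((y of weight_a in the frame of template between 0.02 and 0.068 m and x of weight_a in the frame of template between -0.025 and 0.025 m and z of weight_a in the frame of template between 0.0055 and 0.0105 m and angle between weight_a's own z axis and vertical below 0.05 rad and contact force between the fingers and weight_a below 0.05 N and linear speed of weight_a below 0.02 m/s) or (y of weight_a in the frame of template between -0.068 and -0.02 m and x of weight_a in the frame of template between -0.025 and 0.025 m and z of weight_a in the frame of template between 0.0055 and 0.0105 m and angle between weight_a's own z axis and vertical below 0.05 rad and contact force between the fingers and weight_a below 0.05 N and linear speed of weight_a below 0.02 m/s) or (y of weight_b in the frame of template between 0.02 and 0.068 m and x of weight_b in the frame of template between -0.025 and 0.025 m and z of weight_b in the frame of template between 0.0055 and 0.0105 m and angle between weight_b's own z axis and vertical below 0.05 rad and contact force between the fingers and weight_b below 0.05 N and linear speed of weight_b below 0.02 m/s) or (y of weight_b in the frame of template between -0.068 and -0.02 m and x of weight_b in the frame of template between -0.025 and 0.025 m and z of weight_b in the frame of template between 0.0055 and 0.0105 m and angle between weight_b's own z axis and vertical below 0.05 rad and contact force between the fingers and weight_b below 0.05 N and linear speed of weight_b below 0.02 m/s))), for 0.2 s.
At the end, for the whole second after the job is handed in: Teal template flat on the leather, middles within 15 mm, sides within 5 degrees of parallel; both weights upright on it at rest, one each side of its middle, 20 to 68 mm from it lengthwise and within 25 mm of its long centre line; the other three templates within 10 mm of their start (horizontal distance between template and leather below 0.015 m and angle between the y axis of template and the y axis of slab, either way round below 0.09 rad and z of template in the frame of slab between 0.0195 and 0.0245 m and angle between template's own z axis and vertical below 0.03 rad and ((y of weight_a in the frame of template between 0.02 and 0.068 m and x of weight_a in the frame of template between -0.025 and 0.025 m and z of weight_a in the frame of template between 0.0055 and 0.0105 m and angle between each of weight_a, weight_b's own z axis and vertical below 0.05 rad and y of weight_b in the frame of template between -0.068 and -0.02 m and x of weight_b in the frame of template between -0.025 and 0.025 m and z of weight_b in the frame of template between 0.0055 and 0.0105 m) or (y of weight_a in the frame of template between -0.068 and -0.02 m and x of weight_a in the frame of template between -0.025 and 0.025 m and z of weight_a in the frame of template between 0.0055 and 0.0105 m and angle between each of weight_a, weight_b's own z axis and vertical below 0.05 rad and y of weight_b in the frame of template between 0.02 and 0.068 m and x of weight_b in the frame of template between -0.025 and 0.025 m and z of weight_b in the frame of template between 0.0055 and 0.0105 m)) and linear speed of each of weight_a, weight_b, template below 0.02 m/s and distance of each of template2, template3, template4 from where it was at the start of the episode below 0.01 m); the robot touches nothing.
It fails at once if the teal template was lifted or tipped instead of slid flat (raised more than 12 mm above its place on the stack or tilted more than 0.15 rad) (height (world z) of template above 0.036 m or angle between template's own z axis and vertical above 0.15 rad).
It fails at once if the rest of the stack was disturbed: another template shifted more than 10 mm (distance of any of template2, template3, template4 from where it was at the start of the episode above 0.01 m).
It fails at once if a weight was pressed hard onto the teal template (more than 60 N) (contact force between any of weight_a, weight_b and template above 60 N).
It fails at once if a brass weight was tipped over or let fall (about 10 mm or more: over 0.45 m/s out of the fingers) (angle between any of weight_a, weight_b's own z axis and vertical above 0.6 rad or (contact force between the fingers and weight_a below 0.05 N and linear speed of weight_a above 0.45 m/s) or (contact force between the fingers and weight_b below 0.05 N and linear speed of weight_b above 0.45 m/s)).
It fails at once if a bystander was knocked over or moved more than 15 mm (distance of any of maul, dye, stamp_block from where it was at the start of the episode above 0.015 m or angle between any of maul, dye, stamp_block's own z axis and vertical above 0.2 rad).
It also fails if it takes over 72 s, if anything falls off the work surface, if the arm or the gripper's body presses on something with over 40 N, if the wrist force passes 120 N, or if a joint passes its speed limit or range.

## Working session

There is one attempt and no reset: what is moved stays moved. The work goes in short steps, Python scripts to look and compute and a shell command to move; the robot and the scene stay as the last step left them, time stands still between calls to the robot, and variables do not carry over. Pictures are saved under pics/ and viewed, at most 11 in all, crops included, and the job is handed in when it is done.

```bash
ls; mkdir -p pics; python3 - <<'E'
from workcell import bot
import cv2
o=bot.get_obs();print(o['time'],o['ee_pos'],o['tcp_rot'],o['opening'])
for n in('scene','top'):
    cv2.imwrite(f'pics/{n}0.png',bot.camera(n));i=bot.camera_info(n);print(n,i['mtx'].tolist() if hasattr(i['mtx'],'tolist') else i['mtx'],i['extrinsics'])
E
```

```text
drive.py
pics
workcell.py
0.0 [ 0.21450726 -0.50621305  0.25556663] [-1.79919790e+02  1.51325973e-04  2.29634250e+01] 0.08505527591242752
scene [[508.1683988073153, 0.0, 287.69936746979914], [0.0, 508.1683988073153, 212.94889485487124], [0.0, 0.0, 1.0]] [[-0.21064372  0.81912    -0.5335463   1.36547451]
 [ 0.97753337  0.17225538 -0.12147669  0.10000343]
 [-0.00759777 -0.54714762 -0.83700165  1.21394357]
 [ 0.          0.          0.          1.        ]]
top [[414.86364026422456, 0.0, 269.36716659111715], [0.0, 414.86364026422456, 206.38723776119573], [0.0, 0.0, 1.0]] [[-0.03057088 -0.99810886  0.05333027  0.56392127]
 [-0.99944598  0.02982225 -0.01477756 -0.04809479]
 [ 0.01315919 -0.05375249 -0.99846758  1.04976096]
 [ 0.          0.          0.          1.        ]]
```

View pics/top0.png

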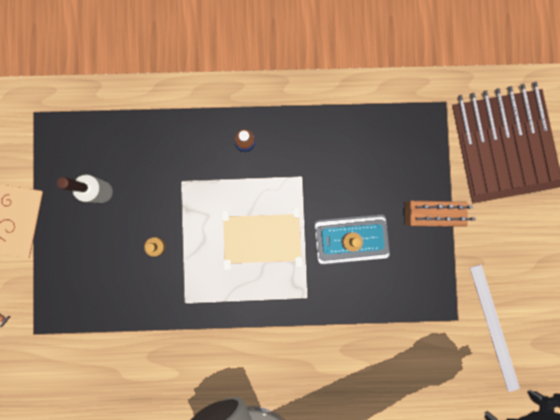

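View pics/scene0.png

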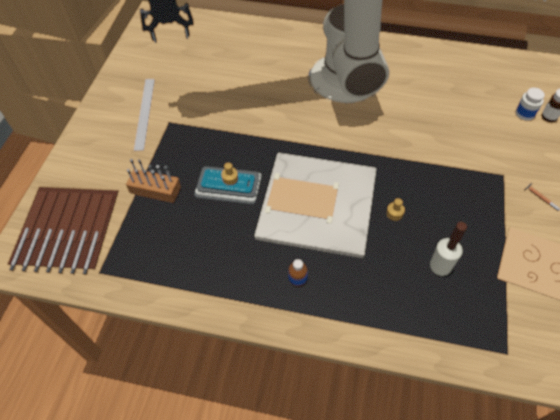

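The top picture shows the teal plate at about (352,239) with weight_a on it at (353,241). The leather is at (262,239), the slab at (244,240) and weight_b at (154,247). The dye bottle (244,138), maul (88,188) and stamp block (437,214) are clear of the path. The scene view agrees: weight_a at (229,173), weight_b at (397,210), leather at (303,198).

```bash
cat > h.py <<'E'
import numpy as np,cv2
from workcell import bot
def ray(i,p):
    M=np.array(i['extrinsics']);K=np.array(i['mtx'])
    d=M[:3,:3]@np.linalg.solve(K,[p[0],p[1],1.]);return M[:3,3],d/np.linalg.norm(d)
def plane(i,p,z):
    c,d=ray(i,p);return c+d*(z-c[2])/d[2]
def cross(r):
    A=sum(np.eye(3)-np.outer(d,d) for c,d in r);b=sum((np.eye(3)-np.outer(d,d))@c for c,d in r)
    x=np.linalg.solve(A,b);return x,[float(np.linalg.norm(np.cross(x-c,d))) for c,d in r]
def mask(im,lo,hi,roi=None):
    m=cv2.inRange(cv2.cvtColor(im,cv2.COLOR_BGR2HSV),np.array(lo),np.array(hi))
    if roi:
        k=np.zeros_like(m);x0,y0,x1,y1=roi;k[y0:y1,x0:x1]=255;m&=k
    return m
def big(m):
    m=cv2.morphologyEx(m,cv2.MORPH_CLOSE,np.ones((5,5)))
    return max(cv2.findContours(m,0,1)[0],key=cv2.contourArea)
def rect(i,c,z):
    "centre, sizes, long-axis angle of the contour cast onto height z (mm,deg)"
    P=np.array([plane(i,p,z)[:2] for p in c.reshape(-1,2)],np.float32)
    b=cv2.boxPoints(cv2.minAreaRect(P*1000));e=[b[1]-b[0],b[2]-b[1]];e.sort(key=np.linalg.norm)
    a=np.degrees(np.arctan2(e[1][1],e[1][0]))%180
    return b.mean(0).round(1),[round(float(np.linalg.norm(v)),1) for v in e],round(float(a),2)
E
python3 - <<'E'
from h import *
im=cv2.imread('pics/top0.png');s=cv2.imread('pics/scene0.png')
ti=bot.camera_info('top');si=bot.camera_info('scene')
hs=cv2.cvtColor(im,cv2.COLOR_BGR2HSV);hc=cv2.cvtColor(s,cv2.COLOR_BGR2HSV)
print('hsv teal',hs[232,335],'leather',hs[240,262],'slab',hs[280,220],'wt',hs[243,147],hs[241,345],'mat',hs[300,80])
print('scene',hc[183,210],hc[198,303],hc[240,300],hc[212,392])
roiT={'a':(318,218,388,262),'b':(130,230,180,265)};roiS={'a':(195,155,265,205),'b':(380,190,415,225)}
T=mask(im,(85,80,60),(110,255,255),(310,210,395,270))
L=mask(im,(8,50,120),(28,255,255),(200,200,312,280))
S=mask(im,(0,0,140),(180,255,255),(160,160,312,320))
for n,m,z in(('teal',T,.032),('leather',L,.0225),('slab',S,.02)):print(n,rect(ti,big(m),z))
ST=mask(s,(85,80,60),(110,255,255),(190,160,270,205));SL=mask(s,(5,50,120),(28,255,255),(262,170,345,225))
print('scene teal',rect(si,big(ST),.032),'leather',rect(si,big(SL),.0225))
for w in'ab':
    m=mask(im,(8,90,60),(32,255,255),roiT[w]);c=big(m);x,y,ww,hh=cv2.boundingRect(c);print(w,'top',x,y,ww,hh,rect(ti,c,.013+(.032 if w=='a' else 0)))
    m=mask(s,(8,90,60),(32,255,255),roiS[w]);c=big(m);print(w,'scene',cv2.boundingRect(c))
out=np.hstack([cv2.resize(im[195:285,130:400],None,fx=2.9,fy=2.9,interpolation=2)])
o2=np.hstack([cv2.resize(s[150:220,190:270],None,fx=4,fy=4,interpolation=2),cv2.resize(s[180:230,370:420],None,fx=5.6,fy=5.6,interpolation=2)])
o2=cv2.copyMakeBorder(o2,0,0,0,out.shape[1]-o2.shape[1],0)
cv2.imwrite('pics/c1.png',np.vstack([out,o2]))
E
```

```text
hsv teal [ 97 153 188] leather [ 20  65 245] slab [ 17  10 238] wt [ 17 139 205] [ 18 140 217] mat [128  16  62]
scene [ 95 181 142] [ 17  96 207] [ 21  21 209] [ 20 137 198]
teal (array([ 532.9, -265. ], dtype=float32), [64.8, 151.5], 92.68)
leather (array([540.9, -41.8], dtype=float32), [114.3, 187.6], 89.86)
slab (array([540.3,   2.6], dtype=float32), [302.8, 302.9], 90.56)
scene teal (array([ 538.3, -266.6], dtype=float32), [69.4, 152.2], 92.68) leather (array([544.5, -44.2], dtype=float32), [117.6, 189.9], 90.3)
a top 343 233 19 18 (array([ 526.5, -260.4], dtype=float32), [41.1, 43.7], 87.7)
a scene (222, 162, 15, 22)
b top 144 237 21 20 (array([528.3, 225.7], dtype=float32), [47.0, 49.6], 88.23)
b scene (386, 198, 20, 23)
```

View pics/c1.png

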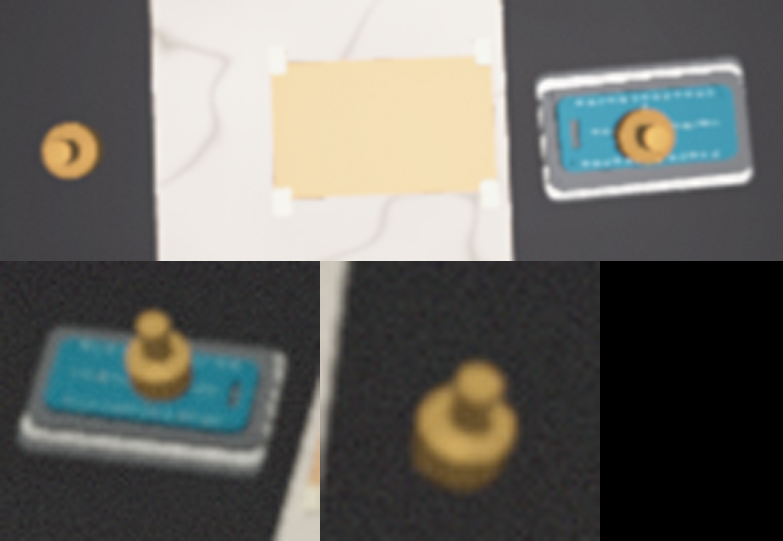

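The crop shows the slot of the teal plate on its slab (+y) side, at (575,133), and both weights upright. Their grip tops are at crop (655,136) and (62,150) from above, and at (152,323) and (480,380) in the scene view. I'll triangulate these next.

```bash
cat >> h.py <<'E'
from scipy.spatial.transform import Rotation as Ro
def rel(x,y,z,yaw):
    o=bot.get_obs();R=Ro.from_euler('xyz',o['tcp_rot'],degrees=True)
    d=R.inv().apply(np.array([x,y,z])-o['ee_pos']);t=-(yaw-o['tcp_rot'][2]+180)%360-180 if 0 else -((yaw-o['tcp_rot'][2]+180)%360-180)
    print('t',round(o['time'],2),'shift',d.round(4),'turn',round(t,2))
E
python3 - <<'E'
from h import *
ti=bot.camera_info('top');si=bot.camera_info('scene')
for n,t,s in(('a',(355.9,241.9),(228,165.5)),('b',(151.4,246.7),(398.6,201.6)),('b foot top',(154,247),(396,209))):print(n,cross([ray(ti,t),ray(si,s)]))
# teal / leather centre heights by crossing the two views' contour centres
im=cv2.imread('pics/top0.png');s=cv2.imread('pics/scene0.png')
def quad(m):
    c=cv2.convexHull(big(m));return cv2.approxPolyDP(c,6,True).reshape(-1,2)
def ctr(q):
    M=cv2.moments(q);return M['m10']/M['m00'],M['m01']/M['m00']
for n,a,b in(('teal',mask(im,(85,80,60),(110,255,255),(310,210,395,270)),mask(s,(85,80,60),(110,255,255),(190,160,270,205))),('leather',mask(im,(8,50,120),(28,255,255),(200,200,312,280)),mask(s,(5,50,120),(28,255,255),(262,170,345,225)))):
    print(n,cross([ray(ti,ctr(cv2.convexHull(big(a)))),ray(si,ctr(cv2.convexHull(big(b))))]))
rel(.525,-.262,.25,90)
print(bot.camera_info('wrist')['extrinsics'],bot.camera_info('wrist')['mtx'])
E
```

```text
a (array([ 0.52707476, -0.26075448,  0.0894084 ]), [0.0007765614869094249, 0.0007765614869094969])
b (array([0.52911687, 0.22178633, 0.05687646]), [0.0014847471503465237, 0.0014847471503465542])
b foot top (array([0.52740864, 0.22334291, 0.01873925]), [0.0008704648718565082, 0.000870464871856485])
teal (array([ 0.53264086, -0.26786316,  0.0237048 ]), [0.0007921106660555418, 0.0007921106660556002])
leather (array([ 0.5404554 , -0.04288244,  0.0150768 ]), [0.0013397014373064356, 0.0013397014373064148])
t 0.1 shift [ 0.3812 -0.1038  0.0058] turn -67.04
[[ 3.90941455e-01 -8.76305326e-01 -2.81520434e-01  2.86858725e-01]
 [-9.20415253e-01 -3.72450045e-01 -1.18813827e-01 -4.75541334e-01]
 [-7.35109235e-04  3.05564951e-01 -9.52170951e-01  3.74540590e-01]
 [ 0.00000000e+00  0.00000000e+00  0.00000000e+00  1.00000000e+00]] [[378.57733191   0.         280.60011687]
 [  0.         378.57733191 209.03340356]
 [  0.           0.           1.        ]]
```
Heights ~5-7 mm low in both (bias in calibrations/scene camera)... consistent bias. Wrist camera checks.

The rows are not in the units I measure in: shifts go in units of 20 mm and turns go in units of 2 degrees. I convert before sending: 0.19 m is 9.5, -0.052 m is -2.6.

```bash
python3 drive.py '[9.5, -2.6, 0.15, 0, 0.085, 9.5, -2.6, 0.15, 0, 0.085, 9.5, -2.6, 0.15, 0, 0.085, 9.5, -2.6, 0.15, 0, 0.085, 9.5, -2.6, 0.15, 0, 0.085]' 40 ; python3 drive.py '[9.55, -2.6, 0.15, 0, 0.085, 9.55, -2.6, 0.15, 0, 0.085, 9.55, -2.6, 0.15, 0, 0.085, 9.55, -2.6, 0.15, 0, 0.085, 9.55, -2.6, 0.15, 0, 0.085]'; python3 drive.py '[0, 0, 0, -16.75, 0.085, 0, 0, 0, -16.75, 0.085, 0, 0, 0, -16.75, 0.085, 0, 0, 0, -16.75, 0.085, 0, 0, 0, -16.75, 0.085]'; python3 drive.py '[0, 0, 0, -16.75, 0.085, 0, 0, 0, -16.75, 0.085, 0, 0, 0, -16.75, 0.085, 0, 0, 0, -16.75, 0.085, 0, 0, 0, -16.75, 0.085]'
python3 - <<'E'
from h import *
o=bot.get_obs();i=bot.camera_info('wrist');im=bot.camera('wrist');cv2.imwrite('pics/w1.png',im);np.savez('w1.npz',e=i['extrinsics'],k=i['mtx']);rel(.527,-.261,.2,92.7)
E
```

```text
time: 0.52
ee_pos: [0.371, -0.3823, 0.2529]
tcp_rot: [-180.0, -0.0, 23.0]
wrist_force: [0.4, -0.8, 0.3]
opening: 0.0848
grasp_force: 0.0
time: 0.93
ee_pos: [0.5267, -0.2596, 0.2497]
tcp_rot: [-180.0, 0.0, 23.0]
wrist_force: [0.3, -1.0, -0.1]
opening: 0.0848
grasp_force: 0.0
time: 1.35
ee_pos: [0.5248, -0.2618, 0.2497]
tcp_rot: [-179.9, 0.0, 56.9]
wrist_force: [0.8, 0.6, -0.1]
opening: 0.0851
grasp_force: 0.0
time: 1.77
ee_pos: [0.5247, -0.2619, 0.2498]
tcp_rot: [-180.0, -0.0, 90.3]
wrist_force: [-0.8, 0.7, -0.1]
opening: 0.0852
grasp_force: 0.0
t 1.82 shift [0.0009 0.0023 0.0498] turn -2.12
```

View pics/w1.png

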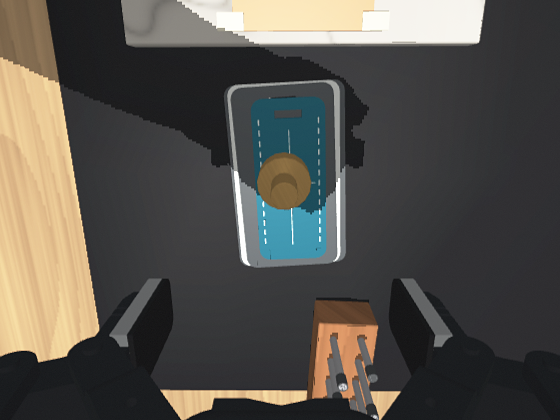

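The wrist view shows weight_a at (284,181), grip end at about (285,190). It stands on the teal plate, which spans columns 251–327 and rows 97–260, partly in shadow. The leather's near edge is at the top and the stamp block at the bottom.

```bash
python3 drive.py '[-4.5, 0, 0, 0, 0.085, -4.5, 0, 0, 0, 0.085, -4.5, 0, 0, 0, 0.085, -4.5, 0, 0, 0, 0.085, -4.5, 0, 0, 0, 0.085]' | sed -n 2p; python3 - <<'E'
from h import *
z=np.load('w1.npz');i1={'extrinsics':z['e'],'mtx':z['k']};im1=cv2.imread('pics/w1.png')
i2=bot.camera_info('wrist');im2=bot.camera('wrist');cv2.imwrite('pics/w2.png',im2);np.savez('w2.npz',e=i2['extrinsics'],k=i2['mtx'])
ti=bot.camera_info('top')
def brass(im,roi):
    return big(mask(im,(8,90,30),(32,255,255),roi))
def teal(im,roi): return big(mask(im,(85,60,20),(110,255,255),roi))
c1=brass(im1,(235,130,340,230));t1=teal(im1,(220,70,350,270))
print(cv2.boundingRect(c1),cv2.boundingRect(t1))
m=mask(im2,(85,60,20),(110,255,255));t2=big(m);x,y,w,h=cv2.boundingRect(t2);print(x,y,w,h)
c2=brass(im2,(x-10,max(y-40,0),x+w+10,y+h));print(cv2.boundingRect(c2))
for i,t in((i1,t1),(i2,t2)):
    for zz in(.032,):print('teal',rect(i,cv2.convexHull(t),zz))
# height of the teal edges: left/right/top/bottom corner pts by minAreaRect on image
def lines(t):
    x=t.reshape(-1,2).astype(float);x0,y0,w,h=cv2.boundingRect(t)
    return [x[x[:,1]<y0+3].mean(0),x[x[:,1]>y0+h-4].mean(0)]
for a,b in zip(lines(t1),lines(t2)):print('end',a,b,cross([ray(i1,a),ray(i2,b)]))
for i,c in((i1,c1),(i2,c2)):
    (u,v),r=cv2.minEnclosingCircle(c);print('brass circ',u,v,r,plane(i,(u,v),.045))
    print(' px',[tuple(c[k][0]) for k in(c[:,0,0].argmin(),c[:,0,0].argmax(),c[:,0,1].argmin(),c[:,0,1].argmax())])
print(bot.get_obs()['tcp_rot'])
cr=[cv2.resize(im1[130:230,235:335],None,fx=4,fy=4),cv2.resize(im2[max(0,cv2.boundingRect(c2)[1]-25):][:100,235:335],None,fx=4,fy=4)]
hh=min(a.shape[0] for a in cr);cv2.imwrite('pics/c2.png',np.hstack([a[:hh] for a in cr]));print(max(0,cv2.boundingRect(c2)[1]-25))
E
```

```text
ee_pos: [0.5245, -0.3521, 0.2496]
(257, 153, 54, 56) (251, 96, 76, 164)
247 0 84 169
(255, 38, 59, 63)
teal (array([ 533.6, -266.6], dtype=float32), [64.8, 151.9], 92.93)
teal (array([ 534. , -273.8], dtype=float32), [64.7, 136.5], 92.89)
end [291.          97.10169492] [2.87511628e+02 6.97674419e-02] (array([ 0.53336375, -0.19286258, -0.04121064]), [0.001759194329914506, 0.0017591943299142742])
end [291.         258.29824561] [291.        166.9122807] (array([ 0.53477187, -0.34136633,  0.03299186]), [0.0007562917970936553, 0.0007562917970936026])
brass circ 283.8157958984375 180.7105255126953 28.12784767150879 [ 0.52769467 -0.26119608  0.045     ]
 px [(np.int32(257), np.int32(180)), (np.int32(310), np.int32(186)), (np.int32(281), np.int32(153)), (np.int32(277), np.int32(208))]
brass circ 284.771240234375 69.14379119873047 31.144729614257812 [ 0.52821866 -0.25939746  0.045     ]
 px [(np.int32(255), np.int32(64)), (np.int32(313), np.int32(70)), (np.int32(285), np.int32(38)), (np.int32(282), np.int32(100))]
[-1.79970869e+02 -4.02748061e-02  8.98980318e+01]
13
```

View pics/c2.png

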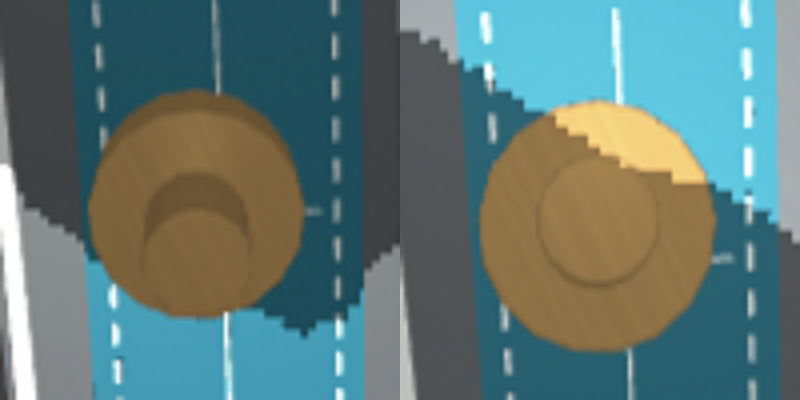

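The crop shows weight_a's grip end as a disc at image (283.9,195.6) in view 1 and (284.5,68.5) in view 2. I'll cross these two rays.

```bash
python3 - <<'E'
from h import *
I=[{'extrinsics':z['e'],'mtx':z['k']} for z in map(np.load,('w1.npz','w2.npz'))]
print(cross([ray(I[0],(283.9,195.6)),ray(I[1],(284.5,68.5))]))
print(cross([ray(I[0],(283.9,195.6)),ray(I[1],(284.5,68.5)),ray(bot.camera_info('top'),(355.9,241.9))]))
rel(.528,-.260,.15,92.9)
E
```

```text
(array([ 0.52749588, -0.26112155,  0.09334666]), [8.498360189080562e-05, 8.498360189066643e-05])
(array([ 0.52735453, -0.26076324,  0.09123061]), [0.0009223239836315992, 0.00035780500080424116, 0.001213248127382217])
t 2.28 shift [0.0914 0.0032 0.1001] turn -3.0
```

Converted, 0.1 m is 5, 0.0909 m is 4.545, -3 degrees is -1.5.

```bash
python3 drive.py '[4.545, 0.15, 5, 0, 0.05, 4.545, 0.15, 5, 0, 0.05, 4.545, 0.15, 5, 0, 0.05, 4.545, 0.15, 5, 0, 0.05, 4.545, 0.15, 5, -1.5, 0.05]' 40 >/dev/null; python3 drive.py '[0, 0, 0, 0, 0.05, 0, 0, 1.5, 0, 0.05, 0, 0, 2.25, 0, 0.05, 0, 0, 2.75, 0, 0.05, 0, 0, 3.05, 0, 0.05]'; python3 - <<'E'
from h import *
rel(.5275,-.261,.088,92.9)
E
```

```text
time: 3.12
ee_pos: [0.5278, -0.261, 0.089]
tcp_rot: [-180.0, -0.0, 92.9]
wrist_force: [0.6, -0.1, -0.1]
opening: 0.0501
grasp_force: 0.0
t 3.12 shift [ 0.     -0.0003  0.001 ] turn 0.0
```

Converted, 0.001 m is 0.05.

```bash
python3 drive.py '[0, 0, 0.05, 0, 0.03, 0, 0, 0.05, 0, 0.025, 0, 0, 0.05, 0, 0.01, 0, 0, 0.05, 0, 0.01, 0, 0, 0.05, 0, 0.01]' 40;  python3 drive.py '[0, 0, 0.05, 0, 0.01, 0, 0, 0.05, 0, 0.01, 0, 0, -0.25, 0, 0.01, 0, 0, -0.75, 0, 0.01, 0, 0, -1.25, 0, 0.01]'; python3 - <<'E'
from h import *
rel(.53,.105,.13,92.9)
E
```

```text
time: 3.53
ee_pos: [0.5281, -0.2614, 0.0894]
tcp_rot: [179.9, 0.0, 92.9]
wrist_force: [-1.7, -0.2, 4.7]
opening: 0.0197
grasp_force: 41.9
time: 3.95
ee_pos: [0.5276, -0.261, 0.1136]
tcp_rot: [-179.9, -0.0, 93.0]
wrist_force: [0.4, -0.1, -3.9]
opening: 0.0199
grasp_force: 41.0
t 3.95 shift [ 0.3653  0.0213 -0.0162] turn 0.06
```

Converted, 0.16 m is 8, 0.125 m is 6.25.

```bash
python3 drive.py '[1, 0.05, -0.75, 0, 0.01, 2.75, 0.15, -0.75, 0, 0.01, 4.5, 0.25, -0.75, 0, 0.01, 6.25, 0.35, -0.75, 0, 0.01, 8, 0.45, -0.75, 0, 0.01]' 60 >/dev/null;  python3 drive.py '[1.75, 0.1, 0, 0, 0.01, 3.5, 0.2, 0, 0, 0.01, 5.25, 0.3, 0, 0, 0.01, 7, 0.4, 0, 0, 0.01, 8.25, 0.475, 0, 0, 0.01]' |head -2; python3 drive.py '[1, 0.05, 0, 0, 0.01, 1.75, 0.1, 0, 0, 0.01, 2, 0.12, 0.5, 0, 0.01, 2, 0.12, 1.25, 0, 0.01, 2, 0.12, 1.75, 0, 0.01]' ; python3 - <<'E'
from h import *
rel(.53,.105,.0775,92.9)
E
```

```text
time: 4.78
ee_pos: [0.5294, 0.0671, 0.1292]
time: 5.2
ee_pos: [0.5296, 0.1046, 0.0922]
tcp_rot: [-180.0, 0.0, 93.0]
wrist_force: [-0.0, -0.7, -4.6]
opening: 0.0195
grasp_force: 61.2
t 5.2 shift [0.0004 0.0004 0.0147] turn 0.1
```

Lower slowly and watch the force.

```bash
python3 drive.py '[0, 0, 0.2, 0, 0.01, 0, 0, 0.4, 0, 0.01, 0, 0, 0.55, 0, 0.01, 0, 0, 0.625, 0, 0.01, 0, 0, 0.625, 0, 0.01]' | grep -E 'ee|force';for k in 1 ; do python3 drive.py '[0, 0, 0.025, 0, 0.01, 0, 0, 0.05, 0, 0.01, 0, 0, 0.05, 0, 0.01]'| grep -E 'ee|force'; done;
```

```text
ee_pos: [0.5299, 0.1042, 0.0808]
wrist_force: [0.5, -0.0, -5.0]
grasp_force: 61.1
ee_pos: [0.53, 0.1045, 0.08]
wrist_force: [0.2, 0.3, -4.6]
grasp_force: 61.1
```

Converted, 0.001 m is 0.05, 0.0005 m is 0.025.

```bash
python3 drive.py '[0, 0, 0.025, 0, 0.01, 0, 0, 0.05, 0, 0.01, 0, 0, 0.05, 0, 0.01]'| grep -E 'ee|force'
```

```text
ee_pos: [0.5298, 0.1045, 0.0787]
wrist_force: [-0.9, 0.5, -3.7]
grasp_force: 61.2
```

Converted, 0.001 m is 0.05, 0.0005 m is 0.025.

```bash
python3 drive.py '[0, 0, 0.025, 0, 0.01, 0, 0, 0.05, 0, 0.01, 0, 0, 0.05, 0, 0.01]'| grep -E 'ee|force'; python3 drive.py '[0, 0, 0.025, 0, 0.01, 0, 0, 0.05, 0, 0.01, 0, 0, 0.05, 0, 0.01]'| grep -E 'ee|force'
```

```text
ee_pos: [0.5298, 0.1045, 0.0776]
wrist_force: [0.0, 0.2, -3.7]
grasp_force: 61.1
ee_pos: [0.5298, 0.1045, 0.0774]
wrist_force: [-2.9, 0.4, 4.3]
grasp_force: 62.1
```

Converted, -0.0003 m is -0.015.

```bash
python3 drive.py '[0, 0, -0.015, 0, 0.022, 0, 0, -0.015, 0, 0.03, 0, 0, -0.015, 0, 0.05, 0, 0, -0.015, 0, 0.05, 0, 0, -0.015, 0, 0.05]'| grep -E 'ee|force|op'; python3 drive.py '[0, 0, -0.5, 0, 0.05, 0, 0, -1.75, 0, 0.05, 0, 0, -3.75, 0, 0.05, 0, 0, -5.75, 0, 0.05, 0, 0, -7.75, 0, 0.05]' >/dev/null;python3 drive.py '[-2, -0.1, -0.85, 0, 0.085, -4, -0.2, -0.85, 0, 0.085, -6, -0.3, -0.85, 0, 0.085, -7.5, -0.4, -0.85, 1.5, 0.085, -7.5, -0.4, -0.85, 1.5, 0.085]'|head -2
python3 - <<'E'
from h import *
i=bot.camera_info('wrist');im=bot.camera('wrist');cv2.imwrite('pics/w3.png',im);np.savez('w3.npz',e=i['extrinsics'],k=i['mtx']);rel(.533,-.24,.25,90)
E
```

```text
ee_pos: [0.53, 0.1045, 0.0772]
wrist_force: [-0.5, -0.1, 0.5]
opening: 0.0502
grasp_force: 0.0
time: 7.87
ee_pos: [0.5293, -0.0501, 0.2501]
t 7.92 shift [-0.1919  0.0046 -0.    ] turn -0.29
```

View pics/w3.png

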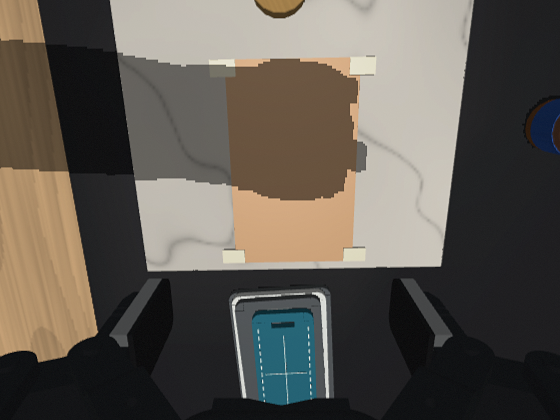

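Wrist view w3: the leather spans about (228–360, 57–262), half in shadow. The slab's near edge is at row 268 with corners (148,270) and (441,266). The teal plate is below it, uncovered and undisturbed, and weight_a stands at the top edge (279,5).

Converted, -0.19 m is -9.5, -0.16 m is -8.

```bash
python3 drive.py '[-2, 0.05, 0, 0, 0.085, -4, 0.1, 0, 0, 0.085, -6, 0.15, 0, 0, 0.085, -8, 0.2, 0, 0, 0.085, -9.5, 0.225, 0, 0, 0.085]' |head -2; python3 - <<'E'
from h import *
z=np.load('w3.npz');i3={'extrinsics':z['e'],'mtx':z['k']};im3=cv2.imread('pics/w3.png')
hs=cv2.cvtColor(im3,cv2.COLOR_BGR2HSV);print(hs[230,290],hs[130,290],hs[130,180])
m=mask(im3,(5,100,50),(25,255,255),(205,45,385,280));c=big(m);print(cv2.boundingRect(c),'leather',rect(i3,c,.0225))
import math
x=c.reshape(-1,2)
def edge(k,fn,z,i):  # fitted line of side points cast on plane
    P=np.array([plane(i,p,z)[:2] for p in x[k]],np.float32);v=cv2.fitLine(P,cv2.DIST_HUBER,0,.01,.01).ravel()
    print(fn,v,round(math.degrees(math.atan2(v[1],v[0]))%180,2))
r=(x[:,1]>85)&(x[:,1]<240)
edge(r&(x[:,0]<290),'L',.0225,i3);edge(r&(x[:,0]>290),'R',.0225,i3)
q=(x[:,0]>250)&(x[:,0]<340);edge(q&(x[:,1]>240),'near',.0225,i3);edge(q&(x[:,1]<90),'far',.0225,i3)
print('slab corners',plane(i3,(148,270.5),.02),plane(i3,(441.5,266.5),.02))
i=bot.camera_info('wrist');im=bot.camera('wrist');cv2.imwrite('pics/w4.png',im);np.savez('w4.npz',e=i['extrinsics'],k=i['mtx'])
t=big(mask(im,(85,60,20),(110,255,255),(180,0,400,300)));print(cv2.boundingRect(t),'teal',rect(i,cv2.convexHull(t),.032))
def end(t,s):
    x=t.reshape(-1,2).astype(float);x0,y0,w,h=cv2.boundingRect(t);return x[x[:,1]<y0+3].mean(0) if s<0 else x[x[:,1]>y0+h-4].mean(0)
t3=big(mask(im3,(85,60,20),(110,255,255),(230,290,350,399)));a,b=end(t3,-1),end(t,-1);print('near-slab end height',a,b,cross([ray(i3,a),ray(i,b)]))
E
```

```text
time: 8.33
ee_pos: [0.534, -0.2374, 0.2496]
[ 15 101 208] [ 15 100 105] [ 17  18 100]
(226, 59, 134, 203) leather (array([541.3, -43.1], dtype=float32), [115.7, 189.1], 90.62)
L [ 0.12300903 -0.99240553  0.4905149  -0.05763859] 97.07
R [ 0.10116498  0.99486965  0.5923242  -0.04309241] 84.19
near [ 0.9998667   0.01632692  0.5418473  -0.13707852] 0.94
far [0.9996163  0.02769941 0.5378039  0.04569848] 1.59
slab corners [ 0.3937752  -0.14898621  0.02      ] [ 0.69311366 -0.14663686  0.02      ]
(240, 125, 76, 158) teal (array([ 533.6, -266.3], dtype=float32), [64.8, 152.6], 92.95)
near-slab end height [284.5        309.19230769] [279.         125.72881356] (array([ 0.53298764, -0.19126023,  0.02646848]), [1.161283249739164e-05, 1.1612832497157682e-05])
```

The teal plate is at (533.6, −266.3) mm, yaw 2.9°, and its size checks out at 65×152. The leather centre is about (541.5, −42.8), with the slab yaw about 0.5°. Next I go down over the plate with the fingers straddling it.

```bash
python3 - <<'E'
from h import *
rel(.5336,-.2663,.056,92.95)
E
```

```text
t 8.38 shift [-0.0248 -0.0002  0.1928] turn -3.09
```

Converted, 0.13 m is 6.5, 0.11 m is 5.5, -3.1 degrees is -1.55.

```bash
python3 drive.py '[-1.24, -0.01, 1.5, -1.55, 0.074, -1.24, -0.01, 3.5, -1.55, 0.074, -1.24, -0.01, 5.5, -1.55, 0.074, -1.24, -0.01, 6.5, -1.55, 0.074, -1.24, -0.01, 6.5, -1.55, 0.074]'|head -4; python3 drive.py '[0, 0, 1.25, 0, 0.074, 0, 0, 2.25, 0, 0.074, 0, 0, 2.9, 0, 0.074, 0, 0, 3.1, 0, 0.074, 0, 0, 3.1, 0, 0.074]'; python3 - <<'E'
from h import *
rel(.5336,-.2663,.05,92.95)
im=bot.camera('wrist');cv2.imwrite('pics/w5.png',im)
E
```

```text
time: 8.8
ee_pos: [0.5319, -0.2586, 0.114]
tcp_rot: [-179.6, -0.2, 93.1]
wrist_force: [-0.8, 0.1, -0.7]
time: 9.22
ee_pos: [0.534, -0.2601, 0.0575]
tcp_rot: [-180.0, -0.0, 93.1]
wrist_force: [-0.2, -0.0, 0.3]
opening: 0.0737
grasp_force: 0.0
t 9.22 shift [-0.0062 -0.0007  0.0075] turn 0.15
```

View pics/w5.png

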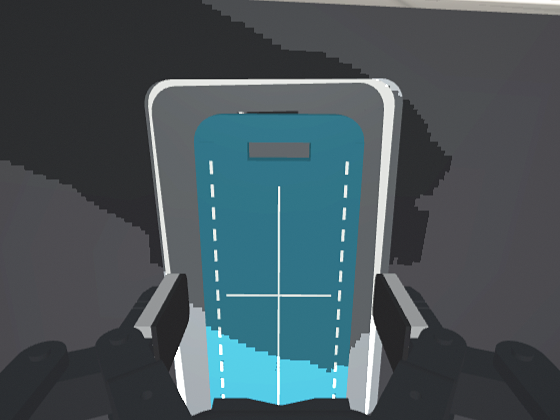

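The wrist view shows the plate's edges at columns 195 and 363, centred between the open pads at 188 and 372. Its centre cross is at (279,295). Next I shift 6 mm back and creep down, watching the force.

Converted, 0.0075 m is 0.375, -0.006 m is -0.3.

```bash
python3 drive.py '[-0.15, -0.02, 0.1, 0, 0.074, -0.3, -0.035, 0.2, 0, 0.074, -0.3, -0.035, 0.3, 0, 0.074, -0.3, -0.035, 0.375, 0, 0.074, -0.3, -0.035, 0.375, 0, 0.074]'|grep -E 'ee|wr'; python3 drive.py '[0, 0, 0.05, 0, 0.074, 0, 0, 0.1, 0, 0.074, 0, 0, 0.1, 0, 0.074]'|grep -E 'ee|wr'; python3 drive.py '[0, 0, 0.05, 0, 0.074, 0, 0, 0.1, 0, 0.074, 0, 0, 0.1, 0, 0.074]'|grep -E 'ee|wr'
```

```text
ee_pos: [0.5332, -0.2667, 0.0494]
wrist_force: [-0.3, 0.6, 0.2]
ee_pos: [0.5333, -0.2665, 0.0474]
wrist_force: [0.1, 0.0, 0.2]
ee_pos: [0.5333, -0.2665, 0.0453]
wrist_force: [-0.2, 0.7, -0.0]
```

```bash
for k in 1; do python3 drive.py '[0, 0, 0.025, 0, 0.074, 0, 0, 0.05, 0, 0.074, 0, 0, 0.05, 0, 0.074]'|grep -E 'ee|wr'; python3 drive.py '[0, 0, 0.025, 0, 0.074, 0, 0, 0.05, 0, 0.074, 0, 0, 0.05, 0, 0.074]'|grep -E 'ee|wr'; done
```

```text
ee_pos: [0.5333, -0.2666, 0.0445]
wrist_force: [0.5, 0.5, -0.4]
ee_pos: [0.5333, -0.2666, 0.0435]
wrist_force: [0.3, -0.1, 0.7]
```

```bash
python3 drive.py '[0, 0, 0, 0, 0.07, 0, 0, 0, 0, 0.067, 0, 0, 0, 0, 0.064, 0, 0, 0, 0, 0.06, 0, 0, 0, 0, 0.06]' 20|grep -E 'ee|for|op'
```

```text
ee_pos: [0.5335, -0.2666, 0.0438]
wrist_force: [-1.1, 1.8, 2.4]
opening: 0.0632
grasp_force: 22.6
```

```bash
python3 drive.py '[0, 0, 0, 0, 0.05, 0, 0, -0.02, 0, 0.05, 0.15, 0, -0.03, 0, 0.05, 0.4, 0, -0.03, 0, 0.05, 0.75, 0, -0.03, 0, 0.05]' 35|grep -E 'ee|for|op'; python3 - <<'E'
from h import *
rel(.5414,-.0428,.0445,90.45)
im=bot.camera('wrist');s=bot.camera('scene');cv2.imwrite('pics/w6.png',im);cv2.imwrite('pics/s6.png',s)
i=bot.camera_info('top');t=bot.camera('top')
E
```

```text
ee_pos: [0.5325, -0.2514, 0.044]
wrist_force: [0.3, -0.6, 0.2]
opening: 0.0628
grasp_force: 38.5
t 11.52 shift [ 0.2078  0.02   -0.0005] turn 2.59
```

View pics/w6.png

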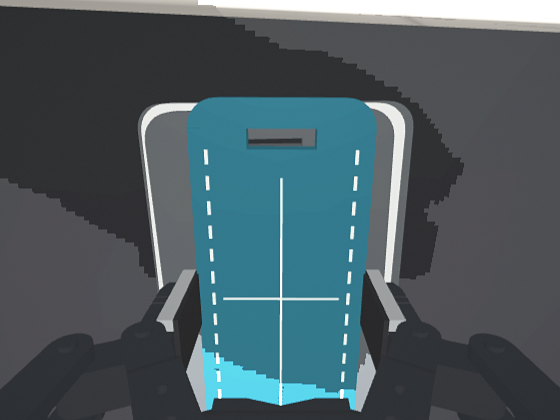

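The teal plate has slid 15 mm on its own: its front edge at row 97 now passes the grey plate's, and the rest of the stack has stayed put. I continue the slide.

```bash
python3 drive.py '[0.6, 0.05, 0, 0, 0.05, 1.35, 0.125, 0, 0, 0.05, 2.1, 0.2, 0, 0, 0.05, 2.85, 0.275, 0, 0, 0.05, 3.6, 0.35, 0, 0, 0.05]'|grep -E 'ee|for|op';python3 drive.py '[0.75, 0.075, 0, 0, 0.05, 1.5, 0.15, 0, 0, 0.05, 2.25, 0.225, 0, 0, 0.05, 3, 0.3, 0, 0, 0.05, 3.75, 0.375, 0, 0, 0.05]'|grep -E 'ee|for|op'; python3 drive.py '[0.75, 0.075, 0, 0, 0.05, 1.5, 0.15, 0, 0, 0.05, 2.2, 0.2, 0, 0, 0.05, 2.6, 0.25, 0, 0.75, 0.05, 2.8, 0.275, 0, 1.3, 0.05]'|grep -E 'ee|for|op|rot'; python3 - <<'E'
from h import *
rel(.5414,-.0428,.0445,90.45)
E
```

```text
ee_pos: [0.5356, -0.1773, 0.0441]
wrist_force: [0.6, -0.4, -0.8]
opening: 0.0627
grasp_force: 38.4
ee_pos: [0.5389, -0.1018, 0.0441]
wrist_force: [-1.2, 0.2, -1.4]
opening: 0.0628
grasp_force: 38.4
ee_pos: [0.5412, -0.0452, 0.0441]
tcp_rot: [-180.0, -0.0, 90.5]
wrist_force: [1.0, 0.7, -1.7]
opening: 0.063
grasp_force: 38.4
t 12.92 shift [ 0.0024  0.0002 -0.0004] turn 0.06
```

Slide the last 2 mm, settle 1.3 mm onto the leather, open, go up a little and look.

Converted, 0.0024 m is 0.12, 0.0015 m is 0.075.

```bash
python3 drive.py '[0.12, 0.01, 0, 0, 0.05, 0.12, 0.01, 0.025, 0, 0.05, 0.12, 0.01, 0.05, 0, 0.05, 0.12, 0.01, 0.075, 0, 0.05, 0.12, 0.01, 0.075, 0, 0.05]'|grep -E 'ee|for|op'; python3 drive.py '[0, 0, 0, 0, 0.064, 0, 0, 0, 0, 0.067, 0, 0, 0, 0, 0.074, 0, 0, 0, 0, 0.08, 0, 0, 0, 0, 0.08]'|grep -E 'ee|for|op';python3 drive.py '[0, 0, -1, 0, 0.08, 0, 0, -3, 0, 0.08, 0, 0, -5, 0, 0.08, 0, 0, -7, 0, 0.08, 0, 0, -9, 0, 0.08]'|head -2;python3 drive.py '[0, 0, -1.5, 0, 0.085, 0, 0, -1.5, 0, 0.085]'|head -2; python3 - <<'E'
from h import *
i=bot.camera_info('wrist');im=bot.camera('wrist');cv2.imwrite('pics/w7.png',im)
t=big(mask(im,(85,60,20),(110,255,255),(180,0,400,300)));print(cv2.boundingRect(t),'teal',rect(i,cv2.convexHull(t),.0305))
l=big(mask(im,(5,90,50),(25,255,255),(195,30,395,320))|mask(im,(85,60,20),(110,255,255),(195,0,395,320)));print(cv2.boundingRect(l),'leather',rect(i,l,.0225))
t=bot.camera('top');i=bot.camera_info('top');cv2.imwrite('pics/t7.png',t)
print('top teal',rect(i,big(mask(t,(85,60,30),(110,255,255),(200,200,300,280))),.0305))
rel(.53,.225,.2,90)
E
```

```text
ee_pos: [0.5417, -0.0455, 0.0425]
wrist_force: [0.5, 0.1, -2.3]
opening: 0.0628
grasp_force: 38.4
ee_pos: [0.5419, -0.0455, 0.0428]
wrist_force: [-0.1, -0.2, 0.1]
opening: 0.0798
grasp_force: 0.0
time: 14.17
ee_pos: [0.5415, -0.0454, 0.2247]
time: 14.33
ee_pos: [0.5433, -0.0455, 0.2599]
(241, 92, 72, 157) teal (array([542. , -45.5], dtype=float32), [64.0, 149.0], 90.28)
(211, 65, 130, 197) leather (array([541.3, -43.2], dtype=float32), [115.9, 189.5], 90.65)Traceback (most recent call last):
  File "<stdin>", line 6, in <module>
  File "h.py", line 18, in big
    return max(cv2.findContours(m,0,1)[0],key=cv2.contourArea)
ValueError: max() iterable argument is empty
```

View pics/w7.png

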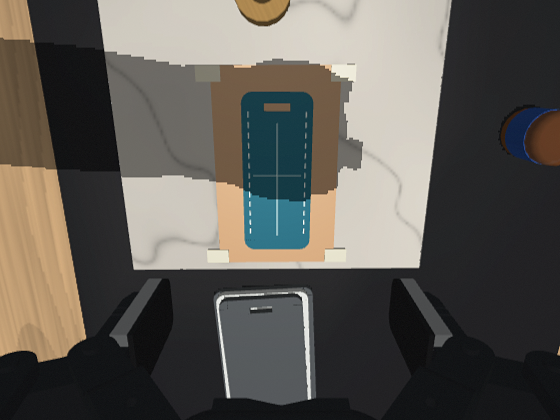

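The teal plate lies at (542.0, −45.5) mm, about 2 mm from the leather's centre and 0.4° off square. The rest of the stack is in place and weight_a is at the top (262,8). Weight_a comes next.

```bash
python3 - <<'E'
from h import *
rel(.5298,.1045,.13,90.45)
E
python3 drive.py '[2, 0.15, 1.5, 0, 0.05, 4, 0.3, 3, 0, 0.05, 5.75, 0.5, 4.5, 0, 0.05, 7.25, 0.65, 5.75, 0, 0.05, 7.5, 0.65, 6.5, 0, 0.05]'|head -2;  python3 - <<'E'
from h import *
rel(.5298,.1045,.078,90.45)
E
```

```text
t 14.43 shift [ 0.1501 -0.0118  0.124 ] turn 0.01
time: 14.85
ee_pos: [0.5527, 0.1071, 0.1198]
t 14.85 shift [-0.0024 -0.0229  0.0419] turn 0.08
```

Sideways sign slip on my part. The tool is still well above the weight, so I correct it at this height.

Converted, -0.0229 m is -1.145, 0.041 m is 2.05.

```bash
python3 drive.py '[-0.12, -1.145, 0, 0, 0.05, -0.12, -1.145, 0, 0, 0.05, -0.12, -1.145, 0.5, 0, 0.05, -0.12, -1.145, 1.5, 0, 0.05, -0.12, -1.145, 2.05, 0, 0.05]'|head -2;  python3 - <<'E'
from h import *
rel(.5298,.1045,.078,90.45)
E
```

```text
time: 15.27
ee_pos: [0.5307, 0.1017, 0.0797]
t 15.27 shift [ 0.0028 -0.0009  0.0017] turn -0.02
```

Converted, 0.0028 m is 0.14, -0.0006 m is -0.03.

```bash
python3 drive.py '[0.14, -0.03, 0.025, 0, 0.05, 0.14, -0.03, 0.025, 0, 0.035, 0.14, -0.03, 0.025, 0, 0.025, 0.14, -0.03, 0.025, 0, 0.01, 0.14, -0.03, 0.025, 0, 0.01]' 60|grep -E 'ee|for|op';python3 drive.py '[0, 0, 0, 0, 0.01, 0, 0, -0.5, 0, 0.01, 0, 0, -1.5, 0, 0.01, 0, 0, -2.5, 0, 0.01, 0, 0, -2.5, 0, 0.01]' 60|grep -E 'ee|for|op';  python3 - <<'E'
from h import *
rel(.542,-.090,.13,90.3)
E
```

```text
ee_pos: [0.5307, 0.1049, 0.0821]
wrist_force: [-0.5, -0.3, 1.4]
opening: 0.0193
grasp_force: 58.7
ee_pos: [0.5316, 0.1052, 0.1353]
wrist_force: [1.2, -0.1, -3.2]
opening: 0.0192
grasp_force: 59.4
t 16.1 shift [-0.1953  0.0088  0.0052] turn 0.17
```

```bash
python3 drive.py '[-1, 0.05, 0, 0, 0.01, -2.75, 0.15, 0, 0, 0.01, -4.5, 0.25, 0, 0, 0.01, -6.25, 0.35, 0, 0, 0.01, -8, 0.4, 0, 0, 0.01]'|head -2; python3 drive.py '[-1, 0.05, 0, 0, 0.01, -1.75, 0.05, 0, 0, 0.01, -1.8, 0.05, 0.5, 0, 0.01, -1.8, 0.05, 1.25, 0, 0.01, -1.8, 0.05, 1.7, 0, 0.01]'|grep -E 'ee|for|op|rot';  python3 - <<'E'
from h import *
rel(.542,-.090,.097,90.3)
E
```

```text
time: 16.52
ee_pos: [0.5391, -0.0564, 0.1303]
ee_pos: [0.54, -0.0908, 0.0947]
tcp_rot: [-179.9, -0.0, 90.4]
wrist_force: [-0.2, 0.2, -5.4]
opening: 0.0189
grasp_force: 59.1
t 16.93 shift [ 0.0008  0.002  -0.0023] turn 0.13
```

The rows are not in the units I measure in: shifts go in units of 20 mm and turns go in units of 2 degrees. I convert before sending: 0.002 m is 0.1, 0.0005 m is 0.025.

```bash
python3 drive.py '[0, 0.1, 0, 0, 0.01, 0, 0.1, 0, 0, 0.01, 0, 0.1, 0.025, 0, 0.01]'|grep -E 'ee|wr'; python3 drive.py '[0, 0, 0.025, 0, 0.01, 0, 0, 0.05, 0, 0.01, 0, 0, 0.05, 0, 0.01]'|grep -E 'ee|wr'
```

```text
ee_pos: [0.5431, -0.0905, 0.0971]
wrist_force: [-0.2, -0.3, -3.6]
ee_pos: [0.543, -0.0908, 0.0961]
wrist_force: [0.8, 0.4, -4.1]
```

Converted, 0.001 m is 0.05, 0.0005 m is 0.025.

```bash
python3 drive.py '[0, 0, 0.025, 0, 0.01, 0, 0, 0.05, 0, 0.01, 0, 0, 0.05, 0, 0.01]'|grep -E 'ee|wr'
```

```text
ee_pos: [0.5427, -0.091, 0.0947]
wrist_force: [-1.2, -0.1, -4.5]
```

Converted, 0.001 m is 0.05, 0.0005 m is 0.025.

```bash
python3 drive.py '[0, 0, 0.025, 0, 0.01, 0, 0, 0.05, 0, 0.01, 0, 0, 0.05, 0, 0.01]'|grep -E 'ee|wr';python3 drive.py '[0, 0, 0.025, 0, 0.01, 0, 0, 0.05, 0, 0.01, 0, 0, 0.05, 0, 0.01]'|grep -E 'ee|wr'
```

```text
ee_pos: [0.5426, -0.091, 0.0935]
wrist_force: [-0.6, -0.7, -5.0]
ee_pos: [0.5427, -0.091, 0.0927]
wrist_force: [-0.4, -0.3, -3.7]
```

Converted, 0.001 m is 0.05, 0.0005 m is 0.025.

```bash
python3 drive.py '[0, 0, 0.025, 0, 0.01, 0, 0, 0.05, 0, 0.01, 0, 0, 0.05, 0, 0.01]'|grep -E 'ee|wr'
```

```text
ee_pos: [0.5428, -0.0911, 0.0926]
wrist_force: [-3.9, 0.2, 5.4]
```

```bash
python3 drive.py '[0, 0, 0.025, 0, 0.01, 0, 0, 0.05, 0, 0.01, 0, 0, 0.05, 0, 0.01]'|grep -E 'ee|wr'
```

```text
ee_pos: [0.5428, -0.0911, 0.0925]
wrist_force: [-6.6, 0.0, 11.8]
```

It is standing on the plate. I take the load off, let go, rise and move to weight_b.

```bash
python3 drive.py '[0, 0, -0.05, 0, 0.01, 0, 0, -0.08, 0, 0.01, 0, 0, -0.08, 0, 0.022, 0, 0, -0.08, 0, 0.03, 0, 0, -0.08, 0, 0.05]'|grep -E 'ee|for|op'; python3 drive.py '[0, 0, 0, 0, 0.05, 0, 0, -1, 0, 0.05, 0, 0, -3, 0, 0.05, 0, 0, -5, 0, 0.05, 0, 0, -7, 0, 0.05]' |head -2; python3 - <<'E'
from h import *
rel(.528,.16,.25,90.3)
E
```

```text
ee_pos: [0.543, -0.091, 0.0923]
wrist_force: [-0.8, -0.1, 0.8]
opening: 0.0408
grasp_force: 0.0
time: 19.52
ee_pos: [0.5424, -0.0909, 0.2338]
t 19.52 shift [ 0.251  -0.0123 -0.0162] turn 0.16
```

Converted, 0.18 m is 9, 0.164 m is 8.2.

```bash
python3 drive.py '[2.05, -0.1, -0.8, 0, 0.05, 4.1, -0.2, -0.8, 0, 0.05, 6.15, -0.3, -0.8, 0, 0.05, 8.2, -0.4, -0.8, 0, 0.05, 9, -0.6, -0.8, 0, 0.05]' |head -2;cat > wb.py <<'E'
from h import *
import sys
i=bot.camera_info('wrist');im=bot.camera('wrist');n=sys.argv[1];cv2.imwrite(f'pics/{n}.png',im);np.savez(n+'.npz',e=i['extrinsics'],k=i['mtx'])
c=big(mask(im,(8,90,30),(32,255,255),(180,0,400,300)));print(cv2.boundingRect(c),cv2.minEnclosingCircle(c),plane(i,cv2.minEnclosingCircle(c)[0],.013))
E
python3 wb.py b1; python3 drive.py '[1.5, 0, 0, 0, 0.05, 3, 0, 0, 0, 0.05, 3.5, 0, 0, 0, 0.05, 3.5, 0, 0, 0, 0.05]' |head -2;python3 wb.py b2; python3 - <<'E'
import cv2,numpy as np
a=cv2.imread('pics/b1.png');b=cv2.imread('pics/b2.png');cv2.imwrite('pics/c8.png',np.hstack([a[0:300,180:400],b[0:300,180:400]])[:, :])
E
```

```text
time: 19.93
ee_pos: [0.5291, 0.0929, 0.2483]
(232, 218, 119, 82) ((288.5, 259.0), 66.8001708984375) [0.53868135 0.00418773 0.013     ]
time: 20.32
ee_pos: [0.5286, 0.1608, 0.248]
(255, 80, 53, 55) ((281.017578125, 107.18843841552734), 27.47865104675293) [0.52857744 0.22241649 0.013     ]
```

View pics/c8.png

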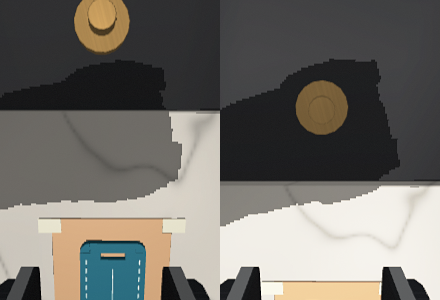

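Weight_b's grip end is at (282,13.5) in b1 and (280.5,109) in b2. The teal plate is still square at the bottom of b1.

```bash
python3 - <<'E'
from h import *
I=[]
for n in('b1','b2'):
    z=np.load(n+'.npz');I.append({'extrinsics':z['e'],'mtx':z['k']})
print(cross([ray(I[0],(282,13.5)),ray(I[1],(280.8,109))]),plane(I[1],(280.8,109),.062))
rel(.528,.222,.10,90.3)
E
```

```text
(array([0.52873151, 0.22324069, 0.05920249]), [0.0003695414699476695, 0.0003695414699476134]) [0.52835969 0.22338863 0.062     ]
t 20.37 shift [ 0.0625 -0.      0.1481] turn 0.28
```

```bash
python3 drive.py '[1.5, 0, 1, 0, 0.05, 3, 0, 2.5, 0, 0.05, 3.175, 0, 4.5, 0, 0.05, 3.175, 0, 6, 0, 0.05, 3.175, 0, 7.4, 0, 0.05]' |head -2; python3 drive.py '[0, 0, 0, 0, 0.05, 0, 0, 1, 0, 0.05, 0, 0, 1.6, 0, 0.05, 0, 0, 1.9, 0, 0.05, 0, 0, 1.9, 0, 0.05]' |grep -E 'ee|wr'; python3 - <<'E'
from h import *
rel(.5284,.223,.06,90.3)
E
```

```text
time: 20.78
ee_pos: [0.5278, 0.2214, 0.098]
ee_pos: [0.5281, 0.2217, 0.062]
wrist_force: [-0.4, -0.2, 0.8]
t 21.2 shift [0.0013 0.0003 0.002 ] turn 0.12
```

Converted, 0.002 m is 0.1, 0.001 m is 0.05.

```bash
python3 drive.py '[0.05, 0.015, 0.1, 0, 0.05, 0.05, 0.015, 0.1, 0, 0.035, 0.05, 0.015, 0.1, 0, 0.025, 0.05, 0.015, 0.1, 0, 0.01, 0.05, 0.015, 0.1, 0, 0.01]' 60|grep -E 'ee|for|op';python3 drive.py '[0, 0, 0, 0, 0.01, 0, 0, -0.5, 0, 0.01, 0, 0, -1.75, 0, 0.01, 0, 0, -3.5, 0, 0.01, 0, 0, -4, 0, 0.01]'|grep -E 'ee|for|op';  python3 - <<'E'
from h import *
rel(.542,-.002,.14,90.3)
E
```

```text
ee_pos: [0.5287, 0.2236, 0.0614]
wrist_force: [-1.8, -0.6, 6.4]
opening: 0.0194
grasp_force: 59.1
ee_pos: [0.5296, 0.2239, 0.1453]
wrist_force: [0.9, 0.2, -2.7]
opening: 0.0192
grasp_force: 59.4
t 22.03 shift [-0.226   0.0105  0.0049] turn 0.17
```

Converted, -0.16 m is -8, -0.125 m is -6.25.

```bash
python3 drive.py '[-1, 0.05, 0, 0, 0.01, -2.75, 0.15, 0, 0, 0.01, -4.5, 0.25, 0, 0, 0.01, -6.25, 0.35, 0, 0, 0.01, -8, 0.45, 0, 0, 0.01]'|head -2; python3 drive.py '[-1.5, 0.05, 0, 0, 0.01, -2.75, 0.075, 0, 0, 0.01, -3.25, 0.075, 0.5, 0, 0.01, -3.275, 0.075, 1.5, 0, 0.01, -3.275, 0.075, 2.1, 0, 0.01]'|grep -E 'ee|for|op|rot';  python3 drive.py '[0, 0, 0, 0, 0.01, 0, 0, 0, 0, 0.01]'|grep -E 'ee|wr'; python3 - <<'E'
from h import *
rel(.542,-.002,.093,90.3)
E
```

```text
time: 22.45
ee_pos: [0.5385, 0.0621, 0.1399]
ee_pos: [0.5403, -0.0026, 0.0962]
tcp_rot: [-179.9, -0.0, 90.4]
wrist_force: [0.2, -0.4, -4.1]
opening: 0.0195
grasp_force: 59.2
ee_pos: [0.5401, -0.0014, 0.0973]
wrist_force: [0.3, 0.3, -2.8]
t 23.03 shift [-0.0006  0.0019  0.0043] turn 0.21
```

Converted, 0.0035 m is 0.175, 0.003 m is 0.15.

```bash
python3 drive.py '[0, 0.1, 0.075, 0, 0.01, 0, 0.1, 0.15, 0, 0.01, 0, 0.1, 0.175, 0, 0.01, 0, 0.1, 0.175, 0, 0.01]'|grep -E 'ee|wr'; python3 drive.py '[0, 0, 0.025, 0, 0.01, 0, 0, 0.05, 0, 0.01, 0, 0, 0.05, 0, 0.01]'|grep -E 'ee|wr'
```

```text
ee_pos: [0.543, -0.0017, 0.0951]
wrist_force: [0.2, -0.5, -4.4]
ee_pos: [0.5428, -0.002, 0.0938]
wrist_force: [-0.1, 0.9, -3.9]
```

```bash
python3 drive.py '[0, 0, 0.025, 0, 0.01, 0, 0, 0.05, 0, 0.01, 0, 0, 0.05, 0, 0.01]'|grep -E 'ee|wr'
```

```text
ee_pos: [0.5427, -0.002, 0.0927]
wrist_force: [-0.1, -0.2, -3.8]
```

```bash
python3 drive.py '[0, 0, 0.025, 0, 0.01, 0, 0, 0.05, 0, 0.01, 0, 0, 0.05, 0, 0.01]'|grep -E 'ee|wr'
```

```text
ee_pos: [0.5428, -0.002, 0.092]
wrist_force: [-1.2, -0.2, -2.6]
```

Converted, 0.0007 m is 0.035, 0.0003 m is 0.015.

```bash
python3 drive.py '[0, 0, 0.015, 0, 0.01, 0, 0, 0.035, 0, 0.01, 0, 0, 0.035, 0, 0.01]'|grep -E 'ee|wr'
```

```text
ee_pos: [0.5429, -0.002, 0.0919]
wrist_force: [-3.0, -0.4, 5.8]
```

In contact with about 10 N. Unload, let go, rise and check.

Converted, -0.0007 m is -0.035, -0.0004 m is -0.02.

```bash
python3 drive.py '[0, 0, -0.02, 0, 0.01, 0, 0, -0.035, 0, 0.01, 0, 0, -0.035, 0, 0.022, 0, 0, -0.035, 0, 0.03, 0, 0, -0.035, 0, 0.05]'|grep -E 'ee|for|op'; python3 drive.py '[0, 0, 0, 0, 0.05, 0, 0, -1, 0, 0.05, 0, 0, -3, 0, 0.05, 0, 0, -5, 0, 0.05, 0, 0, -7, 0, 0.05]' |head -2; python3 drive.py '[-1, 0, -1, 0, 0.08, -2, 0, -1, 0, 0.085, -2.25, 0, -1, 0, 0.085, -2.25, 0, -1, 0, 0.085]' |head -2;python3 - <<'E'
from h import *
i=bot.camera_info('wrist');im=bot.camera('wrist');cv2.imwrite('pics/w9.png',im)
m=mask(im,(85,60,20),(110,255,255),(180,0,400,300));P=cv2.findNonZero(m);print('teal',rect(i,cv2.convexHull(P),.0305))
b=bot.get_obs();print(b['time'],b['ee_pos'],b['wrist_force'])
E
```

```text
ee_pos: [0.543, -0.002, 0.0918]
wrist_force: [0.2, -0.2, 0.3]
opening: 0.0409
grasp_force: 0.0
time: 25.2
ee_pos: [0.5424, -0.002, 0.2333]
time: 25.53
ee_pos: [0.5433, -0.048, 0.2517]
teal (array([542. , -45.2], dtype=float32), [64.0, 149.1], 90.27)
25.5833 [ 0.54306043 -0.04725201  0.25119325] [-0.04130749  0.87158763  0.65110402]
```

View pics/w9.png

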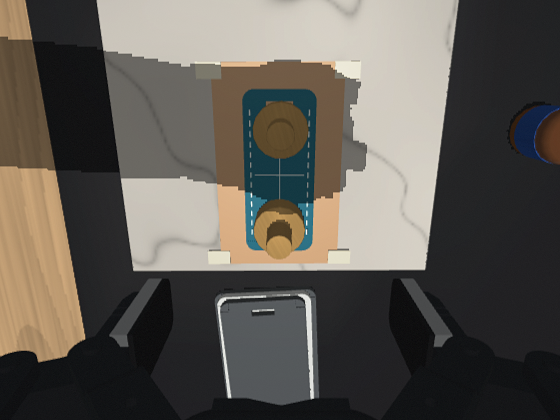

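Both weights stand upright on the plate's centre line at (280,130) and (279,228), one towards each end. The plate is at (542.0, −45.2), square, and the stack is unmoved.

```bash
python3 -c "
from workcell import bot
print(bot.job_done())"
```

```text
the job is handed in; nothing more can be done
None
```

I handed the job in at about 25.6 s: the teal template lies square on the leather, about 2–3 mm from its middle, with both weights upright on it, one towards each end, and the rest of the stack looked unmoved in the last wrist picture; no verdict was printed.

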